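# Put the samples away: vial to the cold block, bottles to their trays by cap colour

## Task

First stand the red-capped sample vial in the well of the cold block, since it must not warm up, and only then sort the four bottles by cap colour: blue caps into the blue tray, orange caps into the orange tray, one bottle to a bay. Leave everything standing upright on the floor of its bay and let go, tip nothing over on the way, and leave the grey-capped bottle where it is.

Things in the scene. Friction and masses are not known exactly. Their poses are not given: they have to be found in the camera images.
- sample_vial: Sample vial: round, straight, clear body with a paper label and a red cap, 30 mm in diameter all the way and 80 mm tall (cap from 60 mm up). About 50 g. Origin: centre of its underside; z up. Loose, standing on the bench.
- blue_white_bottle: Round bottle, white body with a paper label and a blue cap. Body 46 mm in diameter from the foot up to 74 mm, then a narrower neck, cap 36 mm in diameter from 80 to 100 mm (the top). About 140 g. Origin: centre of its underside; z up. Loose, standing on the bench.
- blue_amber_bottle: Round bottle, dark amber-brown body with a paper label and a blue cap. Body 42 mm in diameter from the foot up to 62 mm, then a narrower neck, cap 32 mm in diameter from 66 to 86 mm (the top). About 120 g. Origin: centre of its underside; z up. Loose, standing on the bench.
- orange_white_bottle: Round bottle, white body with a paper label and an orange cap. Body 46 mm in diameter from the foot up to 74 mm, then a narrower neck, cap 36 mm in diameter from 80 to 100 mm (the top). About 140 g. Origin: centre of its underside; z up. Loose, standing on the bench.
- orange_amber_bottle: Round bottle, dark amber-brown body with a paper label and an orange cap. Body 42 mm in diameter from the foot up to 62 mm, then a narrower neck, cap 32 mm in diameter from 66 to 86 mm (the top). About 120 g. Origin: centre of its underside; z up. Loose, standing on the bench.
- grey_cap_bottle: Round bottle, white body with a paper label and a light grey cap. Body 46 mm in diameter from the foot up to 74 mm, then a narrower neck, cap 36 mm in diameter from 80 to 100 mm (the top). About 140 g. Origin: centre of its underside; z up. Loose, standing on the bench. Not part of the job: it stays where it is.
- blue_tray: Blue open tray, fixed to the bench, 74 (x) x 144 (y) mm outside and 30 mm high, walls and floor 4 mm thick. One cross wall in the middle, as high as the rim, makes two equal square bays of 66 x 66 mm, centred at y = +35 mm and y = -35 mm in the tray's frame; each bay has room for one bottle. Origin: centre of its underside, on the bench; x across the tray, y along it, z up.
- orange_tray: Orange open tray, fixed to the bench, 74 (x) x 144 (y) mm outside and 30 mm high, walls and floor 4 mm thick. One cross wall in the middle, as high as the rim, makes two equal square bays of 66 x 66 mm, centred at y = +35 mm and y = -35 mm in the tray's frame; each bay has room for one bottle. Origin: centre of its underside, on the bench; x across the tray, y along it, z up.
- cold_block: Cold block: bare aluminium block fixed to the bench, 100 x 100 mm and 42 mm high, with one square well in its middle, 48 x 48 mm, open at the top, its dark floor 8 mm above the bench (34 mm deep). The small dark discs on its top are only marks. Origin: centre of its underside, on the bench; x and y along its sides, z up.

How it is judged:
On the way:
1. the sample vial stands upright on the floor of the cold block's well, let go (x of sample_vial in the frame of cold_block between -0.025 and 0.025 m and y of sample_vial in the frame of cold_block between -0.025 and 0.025 m and z of sample_vial in the frame of cold_block below 0.013 m and angle between sample_vial's own z axis and vertical below 0.12 rad and contact force between sample_vial and the fingers below 0.1 N), for 0.2 s.
At the end, for the whole second after the job is handed in: The vial stands in the cold block's well, both blue-capped bottles in the blue tray's bays, both orange-capped ones in the orange tray's, resting on the floor (within 5 mm), upright within 0.12 rad, released, at rest; the grey-capped bottle is upright, within 30 mm of its start (x of sample_vial in the frame of cold_block between -0.025 and 0.025 m and y of sample_vial in the frame of cold_block between -0.025 and 0.025 m and z of sample_vial in the frame of cold_block below 0.013 m and angle between each of sample_vial, blue_white_bottle, blue_amber_bottle, orange_white_bottle, orange_amber_bottle, grey_cap_bottle's own z axis and vertical below 0.12 rad and linear speed of each of sample_vial, blue_white_bottle, blue_amber_bottle, orange_white_bottle, orange_amber_bottle below 0.02 m/s and angular speed of each of sample_vial, blue_white_bottle, blue_amber_bottle, orange_white_bottle, orange_amber_bottle below 0.2 rad/s and x of blue_white_bottle in the frame of blue_tray between -0.034 and 0.034 m and y of blue_white_bottle in the frame of blue_tray between -0.07 and 0.07 m and z of each of blue_white_bottle, blue_amber_bottle in the frame of blue_tray below 0.009 m and x of blue_amber_bottle in the frame of blue_tray between -0.034 and 0.034 m and y of blue_amber_bottle in the frame of blue_tray between -0.07 and 0.07 m and x of orange_white_bottle in the frame of orange_tray between -0.034 and 0.034 m and y of orange_white_bottle in the frame of orange_tray between -0.07 and 0.07 m and z of each of orange_white_bottle, orange_amber_bottle in the frame of orange_tray below 0.009 m and x of orange_amber_bottle in the frame of orange_tray between -0.034 and 0.034 m and y of orange_amber_bottle in the frame of orange_tray between -0.07 and 0.07 m and distance of grey_cap_bottle from where it was at the start of the episode below 0.03 m); the robot touches nothing.
It fails at once if a bottle is taken away (moved more than 30 mm) before the sample vial stands in the cold block (distance of any of blue_white_bottle, blue_amber_bottle, orange_white_bottle, orange_amber_bottle from where it was at the start of the episode above 0.03 m and not (x of sample_vial in the frame of cold_block between -0.025 and 0.025 m and y of sample_vial in the frame of cold_block between -0.025 and 0.025 m and z of sample_vial in the frame of cold_block below 0.013 m and angle between sample_vial's own z axis and vertical below 0.12 rad)).
It fails at once if the grey-capped bottle is moved more than 30 mm (distance of grey_cap_bottle from where it was at the start of the episode above 0.03 m).
It fails at once if a bottle or the vial is tipped over (leans more than 0.7 rad) (angle between any of blue_white_bottle, blue_amber_bottle, orange_white_bottle, orange_amber_bottle, grey_cap_bottle, sample_vial's own z axis and vertical above 0.7 rad).
It also fails if it takes over 122 s, if anything falls off the work surface, if the arm or the gripper's body presses on something with over 40 N, if the wrist force passes 120 N, or if a joint passes its speed limit or range.

## Robot

A 6-joint arm with a two-finger parallel gripper is mounted at the origin on the work surface. World frame = base frame: x ahead of the robot, y to its left, z up, the work surface at z = 0. Lengths are in m, angles in rad, forces in N, time in s.
With the tool pointing down it reaches from about 0.4 to 0.825 m from the base axis. Payload 7 kg.
Tool frame: the origin (TCP) lies midway between the tips of the shut fingers; the grasp point (between the pads) lies 19 mm behind it (bot.grasp_offset is the y of the grasp point in the tool frame, in m); y points along the fingers, z is the direction in which the jaws open and shut, and the axes are right-handed (so a half turn about y gives the same grasp; the last joint's range is limited). The gripper opens to 85 mm and grips with 20 to 120 N. Pads are 22 mm wide; open, the fingers measure 114 mm over their backs; the gripper's body (76 mm by 85 mm) begins 54 mm behind the grasp point. The pads swing forward as they close: fully open they stand 13 mm farther back than shut.
Start: joints at [-1.004, 0.359, 0.012, 0, -1.224, -0.288], TCP at [0.186, -0.649, 0.231] pointing down, gripper open.
Joint ranges: [-3.07, 3.07], [-1.43, 2.12], [-1.02, 1.25], [-3.03, 1.67], [-3.05, -0], [-3.03, 3.03]. Speed limits (rad/s): [2.39, 2.39, 3.01, 3.14, 3.14, 3.14].

## Interface

Orientations are given as a rotation vector (axis times angle).
In Python, from workcell import state, cams, workorder, bot gives the robot as it stands.
- The arm moves only by the tool jog_arm, never from a script. Its argument "rows" is a list of rows, each an object with "dp": the shift along the world's x, y, z in cm, a list of three; "dr": the turn, a rotation vector about the world's x, y, z in rad, a list of three; "jaw": the finger opening in cm, from 0 to 8.54. In form: [{"dp": [x, y, z], "dr": [wx, wy, wz], "jaw": jaw}, ...]. A call has exactly 10 rows; each row shifts and turns the commanded pose from where the row before left it; what a row does not reach is not made up. A row lasts 1/12 s, in which the tool goes at most 41.7 mm and 7.16 degrees, less where a joint would pass 70% of its speed; a pose out of reach is approached as far as the arm can. A call is refused whole if a number of a shift passes 4.17 or a number of a turn 0.125, either way. A call with a gripper value outside its range is refused whole. The fingers move at their own pace and stop on an object; "squeeze" is the grip in N (left out, the last holds). Time passes only in rows, so rows that do not move let the fingers close, or fill a call up. It gives the time, the measured TCP pose, the force and the opening at its end, in the units of the state.
- state(): the state, without advancing time (a new reading comes with each control period).
- cams.get_image(name): name is "scene" or "top"; returns the picture (480x640x3 uint8, red, green, blue); there is no depth.
- cams.camera_params(name): a dict with "camera_matrix" (3x3 intrinsics, pixels), "extrinsics" (4x4, takes a point from camera to world coordinates). Camera axes: x right, y down, z forward; pixel columns grow to the right and rows downward; lengths in m; the calibration is good to about 2 mm. A picture is of the moment at which its call begins. camera_params takes no time and is no camera call.
- workorder.job_done(): hands the job in, once; it reports no verdict.
The state is a dict: "time": time; "qpos": joint angles; "qvel": joint speeds; "effort": joint torques, N m; "ee_pos": TCP position; "tcp_rot": TCP orientation; "ft_force": force on the tool from outside, world axes, zero at the start; "moment": the same for the moment, N m; "finger_gap": finger opening in m.
Only numpy, scipy, OpenCV 4.12 (cv2) and the standard library are available. Lean on these libraries where they do the work, as an engineer would, in place of code of your own. Each camera call takes 0.05 s, during which the arm holds its last target. There are 200 camera calls.

## Working session

There is one attempt and no reset: what is moved stays moved. The work goes in short steps, Python scripts to look and compute and a tool call to move; the robot and the scene stay as the last step left them, time stands still between calls to the robot, and variables do not carry over. Pictures are saved under pics/ and viewed, about 12 in all and at most 16, crops included, and the job is handed in when it is done.

Besides the shell and the picture viewer there is one more tool, called by a JSON object that holds its "method" and its "body", one argument or row to a line. jog_arm: Moves the arm, as the interface text tells. Its arguments: {"type":"object","properties":{"rows":{"type":"array"},"squeeze":{"type":"number"}},"required":["rows"]}

```bash
mkdir -p pics
python3 - <<'E'
from workcell import state,cams,bot
import cv2
for n in("top","scene"):
    im=cams.get_image(n);cv2.imwrite(f"pics/{n}0.png",im[:,:,::-1]);p=cams.camera_params(n);print(n,p["camera_matrix"].round(1).tolist(),p["extrinsics"].round(3).tolist())
s=state();print({k:s[k] for k in("time","ee_pos","tcp_rot","finger_gap")},bot.grasp_offset)
E
```

```text
top [[472.9, 0.0, 324.0], [0.0, 472.9, 235.2], [0.0, 0.0, 1.0]] [[0.021, -0.981, 0.195, 0.337], [-1.0, -0.018, 0.016, 0.003], [-0.013, -0.195, -0.981, 0.888], [0.0, 0.0, 0.0, 1.0]]
scene [[473.7, 0.0, 321.1], [0.0, 473.7, 238.5], [0.0, 0.0, 1.0]] [[-0.654, 0.523, -0.547, 1.112], [0.757, 0.44, -0.483, 0.535], [-0.012, -0.73, -0.684, 0.806], [0.0, 0.0, 0.0, 1.0]]
{'time': 0.1, 'ee_pos': array([ 0.18562608, -0.64853139,  0.23044823]), 'tcp_rot': array([-1.5582284 , -0.21842015,  0.21902723]), 'finger_gap': 0.08538886907786053} -0.0187
```

View pics/top0.png

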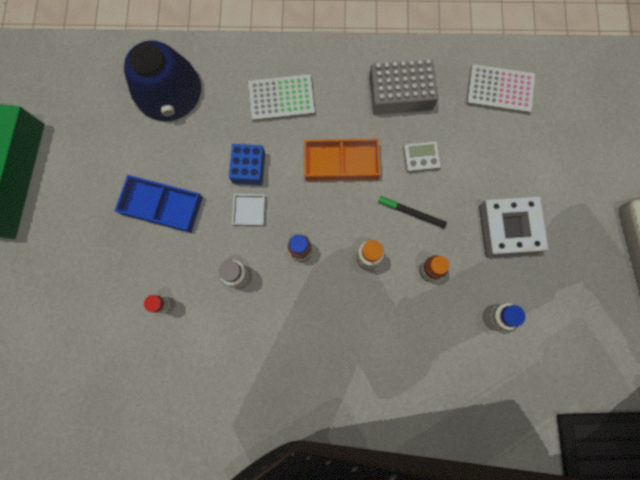

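View pics/scene0.png

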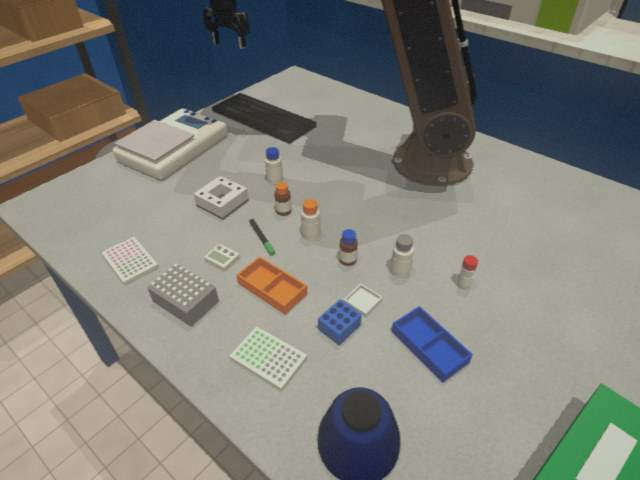

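```bash
cat > h.py <<'E'
import numpy as np,cv2
from workcell import state,cams,workorder,bot
from scipy.spatial.transform import Rotation as Ro
P={n:cams.camera_params(n) for n in("top","scene")}
def ray(n,uv,z):
    K,T=np.array(P[n]["camera_matrix"]),np.array(P[n]["extrinsics"])
    d=T[:3,:3]@np.linalg.inv(K)@[uv[0],uv[1],1];o=T[:3,3];return (o+d*(z-o[2])/d[2])[:2]
def proj(n,p):
    K,T=np.array(P[n]["camera_matrix"]),np.array(P[n]["extrinsics"])
    c=K@(T[:3,:3].T@(np.array(p)-T[:3,3]));return c[:2]/c[2]
def masks(im):
    h,s,v=cv2.split(cv2.cvtColor(im,cv2.COLOR_RGB2HSV))
    return {"red":((h<5)|(h>172))&(s>140)&(v>90),"orange":(h>=6)&(h<20)&(s>185)&(v>120),"blue":(h>105)&(h<130)&(s>150)&(v>75)}
def blobs(im,lo=40):
    out=[]
    for c,m in masks(im).items():
        n,l,st,ce=cv2.connectedComponentsWithStats(m.astype(np.uint8)*255)
        for i in range(1,n):
            if st[i,4]>=lo: out.append((c,ce[i],st[i,4],(l==i).astype(np.uint8)))
    return out
E
python3 - <<'E'
from h import *
for n in("top","scene"):
    im=cv2.imread(f"pics/{n}0.png")[:,:,::-1].copy()
    for c,ce,a,m in blobs(im):
        hz=.073 if c=="red" else .076 if 0 else .08
        print(n,c,ce.round(1),a,*[(z,ray(n,ce,z).round(4).tolist()) for z in((.070,) if c=="red" else (.076,.09))])
        if a>1000:
            cs,_=cv2.findContours(m,0,1);r=cv2.minAreaRect(max(cs,key=cv2.contourArea));b=np.array([ray(n,p,.03) for p in cv2.boxPoints(r)])
            print("  rect",b.mean(0).round(4),b.round(3).tolist())
im=cv2.imread("pics/top0.png");g=cv2.cvtColor(im,6)
# cold block: top face and well
roi=g[185:270,470:560];print("block")
for nm,m in(("top",roi>150),("well",roi<75)):
    n,l,st,ce=cv2.connectedComponentsWithStats(m.astype(np.uint8)*255)
    for i in range(1,n):
        if st[i,4]>150:
            cs,_=cv2.findContours((l==i).astype(np.uint8),0,1);r=cv2.minAreaRect(max(cs,key=cv2.contourArea))
            b=np.array([ray("top",p+[470,185],.042) for p in cv2.boxPoints(r)]);print(nm,st[i],b.mean(0).round(4),b.round(3).tolist())
cv2.imwrite("pics/blk.png",cv2.resize(im[180:280,460:560],(600,600),interpolation=2))
s=state();R=Ro.from_rotvec(s["tcp_rot"]).as_matrix();print(R.round(3))
E
```

```text
top red [152.3 303. ] 233 (0.07, [0.3747, 0.31])
top orange [339.1 161. ] 2021 (0.076, [0.6349, -0.0078]) (0.09, [0.6298, -0.0076])
  rect [ 0.6587 -0.0132] [[0.692, 0.059], [0.697, -0.083], [0.625, -0.084], [0.62, 0.056]]
top orange [372.1 250.2] 292 (0.076, [0.4728, -0.0674]) (0.09, [0.4705, -0.0662])
top orange [439.1 264.8] 244 (0.076, [0.4495, -0.1827]) (0.09, [0.4476, -0.1795])
top blue [246.  162.3] 835 (0.076, [0.6297, 0.1606]) (0.09, [0.6246, 0.1579])
top blue [159.3 203.5] 2554 (0.076, [0.5501, 0.3113]) (0.09, [0.5464, 0.306])
  rect [0.5644 0.3338] [[0.545, 0.411], [0.619, 0.4], [0.583, 0.255], [0.511, 0.268]]
top blue [298.2 243.4] 229 (0.076, [0.4824, 0.0614]) (0.09, [0.4799, 0.0604])
top blue [513.3 315.5] 344 (0.076, [0.3658, -0.3051]) (0.09, [0.3653, -0.2998])
scene red [470.4 260.6] 104 (0.07, [0.369, 0.306])
scene blue [87.6  4.7] 143 (0.076, [0.0024, -1.9321]) (0.09, [0.0237, -1.8848])
scene blue [273.9  34.7] 44 (0.076, [-0.2875, -0.9465]) (0.09, [-0.2606, -0.9181])
scene blue [103.9  61.8] 743 (0.076, [0.3168, -1.2531]) (0.09, [0.3321, -1.2188])
scene blue [221.4
[... 285 characters left out ...]
-0.3241]) (0.09, [0.3587, -0.3076])
scene blue [348.7 233.8] 69 (0.076, [0.4758, 0.0565]) (0.09, [0.488, 0.0657])
scene blue [432.2 345. ] 1450 (0.076, [0.612, 0.3571]) (0.09, [0.6216, 0.3605])
  rect [0.5665 0.3349] [[0.587, 0.26], [0.507, 0.262], [0.55, 0.412], [0.621, 0.405]]
block
top [  17   12   60   56 1877] [ 0.5323 -0.3332] [[0.577, -0.281], [0.587, -0.384], [0.487, -0.385], [0.478, -0.283]]
well [  9  21  60  51 286] [ 0.4974 -0.2976] [[0.514, -0.226], [0.567, -0.27], [0.48, -0.369], [0.429, -0.326]]
well [ 34  28  22  24 416] [ 0.5306 -0.3305] [[0.549, -0.311], [0.553, -0.35], [0.512, -0.35], [0.508, -0.312]]
[[ 0.961 -0.001 -0.275]
 [ 0.275  0.001  0.961]
 [-0.    -1.     0.002]]
```

View pics/blk.png

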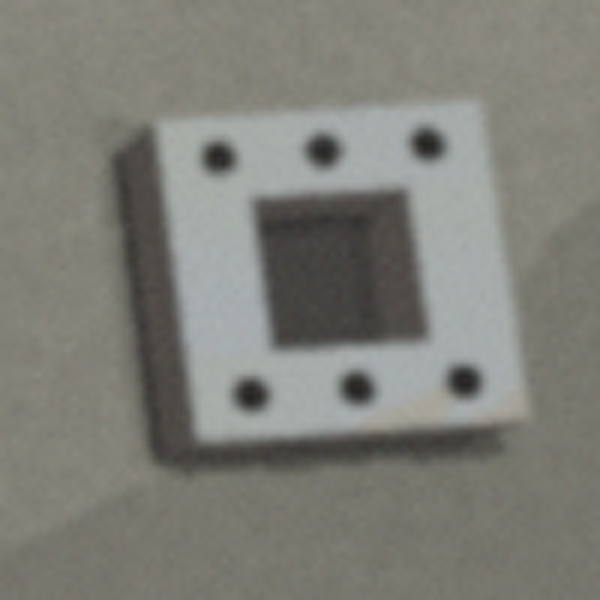

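{"method": "jog_arm", "body": {
  "rows": [
    {"dp":[2.5,3.3,0],"dr":[0,0,0.119],"jaw":8.5},
    {"dp":[2.5,3.3,0],"dr":[0,0,0.119],"jaw":8.5},
    {"dp":[2.5,3.3,0],"dr":[0,0,0.119],"jaw":8.5},
    {"dp":[2.5,3.3,0],"dr":[0,0,0.119],"jaw":8.5},
    {"dp":[2.5,3.3,0],"dr":[0,0,0.119],"jaw":8.5},
    {"dp":[2.5,3.3,0],"dr":[0,0,0.119],"jaw":8.5},
    {"dp":[2.5,3.3,0],"dr":[0,0,0.119],"jaw":8.5},
    {"dp":[2.5,3.3,0],"dr":[0,0,0.119],"jaw":8.5},
    {"dp":[2.5,3.3,0],"dr":[0,0,0.119],"jaw":8.5},
    {"dp":[2.5,3.3,0],"dr":[0,0,0.119],"jaw":8.5}
  ],
  "squeeze": 30
}}

```text
time: 0.93
ee_pos: [0.4364, -0.317, 0.2312]
tcp_rot: [-1.253, -1.138, 1.138]
ft_force: [0.9, -0.6, -0.5]
finger_gap: 0.0851
```

{"method": "jog_arm", "body": {
  "rows": [
    {"dp":[0.8,4,0],"dr":[0,0,0],"jaw":8.5},
    {"dp":[0.8,4,0],"dr":[0,0,0],"jaw":8.5},
    {"dp":[0.8,4,0],"dr":[0,0,0],"jaw":8.5},
    {"dp":[0.8,4,0],"dr":[0,0,0],"jaw":8.5},
    {"dp":[0.8,4,0],"dr":[0,0,0],"jaw":8.5},
    {"dp":[0.8,4,0],"dr":[0,0,0],"jaw":8.5},
    {"dp":[0.8,4,0],"dr":[0,0,0],"jaw":8.5},
    {"dp":[0.8,4,0],"dr":[0,0,0],"jaw":8.5},
    {"dp":[0.8,4,0],"dr":[0,0,0],"jaw":8.5},
    {"dp":[0.8,4,0],"dr":[0,0,0],"jaw":8.5}
  ]
}}

```text
time: 1.77
ee_pos: [0.5154, 0.0832, 0.2313]
tcp_rot: [-1.255, -1.134, 1.134]
ft_force: [0.7, -0.5, 0.6]
finger_gap: 0.0853
```

{"method": "jog_arm", "body": {
  "rows": [
    {"dp":[-1.6,2.5,0],"dr":[0,0,0],"jaw":8.5},
    {"dp":[-1.6,2.5,0],"dr":[0,0,0],"jaw":8.5},
    {"dp":[-1.6,2.5,0],"dr":[0,0,0],"jaw":8.5},
    {"dp":[-1.6,2.5,0],"dr":[0,0,0],"jaw":8.5},
    {"dp":[-1.6,2.5,0],"dr":[0,0,0],"jaw":8.5},
    {"dp":[-1.6,2.5,0],"dr":[0,0,0],"jaw":8.5},
    {"dp":[-1.6,2.5,0],"dr":[0,0,0],"jaw":8.5},
    {"dp":[-1.6,2.5,0],"dr":[0,0,0],"jaw":8.5},
    {"dp":[-1.5,2.5,-3],"dr":[0,0,0],"jaw":8.5},
    {"dp":[0,0,-4],"dr":[0,0,0],"jaw":8.5}
  ]
}}

```text
time: 2.6
ee_pos: [0.3726, 0.3114, 0.1638]
tcp_rot: [-1.252, -1.143, 1.129]
ft_force: [1.5, 1.2, -0.9]
finger_gap: 0.0852
```

Run:
```python
from h import *
s=state();print(s["ee_pos"],Ro.from_rotvec(s["tcp_rot"]).as_matrix().round(3).tolist(), s["qpos"].round(2) if hasattr(s["qpos"],"round") else s["qpos"])
a=cams.get_image("top")[230:380,60:260];b=cams.get_image("scene")[160:310,380:580]
f=lambda i:cv2.resize(i[:,:,::-1],(400,300),interpolation=2)
cv2.imwrite("pics/v1.png",np.hstack([f(a),f(b)]))
```

```text
[0.37264411 0.31143524 0.16375843] [[0.098, 0.005, -0.995], [0.995, 0.007, 0.098], [0.008, -1.0, -0.004]] [ 1.1   0.1  -0.5   0.   -0.97 -1.2 ]
```

View pics/v1.png

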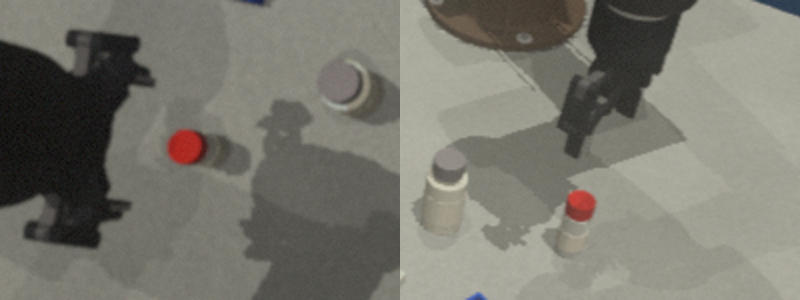

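{"method": "jog_arm", "body": {
  "rows": [
    {"dp":[0,-0.3,-2],"dr":[0,0,0],"jaw":8.5},
    {"dp":[0,0,-2],"dr":[0,0,0],"jaw":8.5},
    {"dp":[0,0,-2],"dr":[0,0,0],"jaw":8.5},
    {"dp":[0,0,-2],"dr":[0,0,0],"jaw":8.5},
    {"dp":[0,0,-1.5],"dr":[0,0,0],"jaw":8.5},
    {"dp":[0,0,-1.3],"dr":[0,0,0],"jaw":8.5},
    {"dp":[0,0,-1.0],"dr":[0,0,0],"jaw":8.5},
    {"dp":[0,0,0],"dr":[0,0,0],"jaw":8.5},
    {"dp":[0,0,0],"dr":[0,0,0],"jaw":5},
    {"dp":[0,0,0],"dr":[0,0,0],"jaw":5}
  ]
}}

```text
time: 3.53
ee_pos: [0.3736, 0.3035, 0.0447]
tcp_rot: [-1.256, -1.135, 1.132]
ft_force: [-0.3, 0.6, -0.1]
finger_gap: 0.0638
```

Run:
```python
from h import *
s=state();print(s["ee_pos"],s["finger_gap"],proj("top",list(s["ee_pos"])),proj("scene",list(s["ee_pos"])))
a=cams.get_image("top")[230:380,60:260];b=cams.get_image("scene")[160:310,380:580]
f=lambda i:cv2.resize(i[:,:,::-1],(400,300),interpolation=2)
cv2.imwrite("pics/v2.png",np.hstack([f(a),f(b)]))
```

```text
[0.37359083 0.30346657 0.04473332] 0.06379206609238318 [161.09676167 304.48354967] [466.00834593 269.2834771 ]
```

View pics/v2.png

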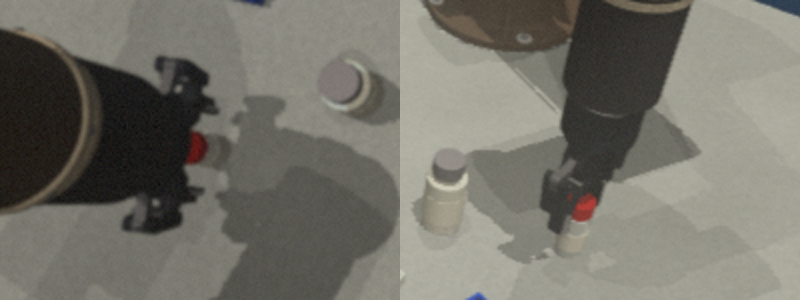

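{"method": "jog_arm", "body": {
  "rows": [
    {"dp":[0,0.4,0.2],"dr":[0,0,0],"jaw":5},
    {"dp":[0,0,0],"dr":[0,0,0],"jaw":2},
    {"dp":[0,0,0],"dr":[0,0,0],"jaw":2},
    {"dp":[0,0,0],"dr":[0,0,0],"jaw":2},
    {"dp":[0,0,0],"dr":[0,0,0],"jaw":2},
    {"dp":[0,0,0],"dr":[0,0,0],"jaw":2},
    {"dp":[0,0,0],"dr":[0,0,0],"jaw":2},
    {"dp":[0,0,0.3],"dr":[0,0,0],"jaw":2},
    {"dp":[0,0,0.5],"dr":[0,0,0],"jaw":2},
    {"dp":[0,0,1],"dr":[0,0,0],"jaw":2}
  ]
}}

```text
time: 4.47
ee_pos: [0.3722, 0.306, 0.0628]
tcp_rot: [-1.257, -1.131, 1.136]
ft_force: [0.1, 0.5, -1.1]
finger_gap: 0.029
```

{"method": "jog_arm", "body": {
  "rows": [
    {"dp":[0,0,2],"dr":[0,0,0],"jaw":2},
    {"dp":[0,0,3],"dr":[0,0,0],"jaw":2},
    {"dp":[0,0,3.5],"dr":[0,0,0],"jaw":2},
    {"dp":[0,0,3.5],"dr":[0,0,0],"jaw":2},
    {"dp":[1,-1,2.5],"dr":[0,0,0],"jaw":2},
    {"dp":[2,-3,0.5],"dr":[0,0,0],"jaw":2},
    {"dp":[2,-3,0],"dr":[0,0,0],"jaw":2},
    {"dp":[2,-3,0],"dr":[0,0,0],"jaw":2},
    {"dp":[2,-3,0],"dr":[0,0,0],"jaw":2},
    {"dp":[2,-3,0],"dr":[0,0,0],"jaw":2}
  ]
}}

```text
time: 5.3
ee_pos: [0.483, 0.1453, 0.2138]
tcp_rot: [-1.255, -1.134, 1.134]
ft_force: [0.5, 0.6, -0.4]
finger_gap: 0.0295
```

{"method": "jog_arm", "body": {
  "rows": [
    {"dp":[0.5,-3.6,0],"dr":[0,0,0],"jaw":2},
    {"dp":[0.5,-3.6,0],"dr":[0,0,0],"jaw":2},
    {"dp":[0.5,-3.6,0],"dr":[0,0,0],"jaw":2},
    {"dp":[0.5,-3.6,0],"dr":[0,0,0],"jaw":2},
    {"dp":[0.5,-3.6,0],"dr":[0,0,0],"jaw":2},
    {"dp":[0.5,-3.6,0],"dr":[0,0,0],"jaw":2},
    {"dp":[0.5,-3.6,0],"dr":[0,0,0],"jaw":2},
    {"dp":[0.5,-3.6,0],"dr":[0,0,0],"jaw":2},
    {"dp":[0.5,-3.6,0],"dr":[0,0,0],"jaw":2},
    {"dp":[0.5,-3.6,0],"dr":[0,0,0],"jaw":2}
  ]
}}

```text
time: 6.13
ee_pos: [0.5322, -0.2148, 0.2136]
tcp_rot: [-1.255, -1.133, 1.134]
ft_force: [0.5, 0.5, -0.0]
finger_gap: 0.029
```

{"method": "jog_arm", "body": {
  "rows": [
    {"dp":[0,-3,0],"dr":[0,0,0],"jaw":2},
    {"dp":[0,-3,0],"dr":[0,0,0],"jaw":2},
    {"dp":[0,-2.5,0],"dr":[0,0,0],"jaw":2},
    {"dp":[0,-1.6,0],"dr":[0,0,0],"jaw":2},
    {"dp":[0,-0.8,0],"dr":[0,0,0],"jaw":2},
    {"dp":[0,0,0],"dr":[0,0,0],"jaw":2},
    {"dp":[0,0,-3],"dr":[0,0,0],"jaw":2},
    {"dp":[0,0,-3],"dr":[0,0,0],"jaw":2},
    {"dp":[0,0,0],"dr":[0,0,0],"jaw":2},
    {"dp":[0,0,0],"dr":[0,0,0],"jaw":2}
  ]
}}

```text
time: 6.97
ee_pos: [0.5319, -0.321, 0.1526]
tcp_rot: [-1.252, -1.132, 1.136]
ft_force: [0.8, 0.1, 0.2]
finger_gap: 0.029
```

Run:
```python
from h import *
print(ray("top",(516.8,224.8),.042))
s=state();print(s["ee_pos"],s["finger_gap"],s["qpos"])
for n in("top","scene"):
    im=cams.get_image(n)
    for c,ce,a,m in blobs(im):
        if c=="red":print(n,ce,a,ray(n,ce,s["ee_pos"][2]-.047+.07))
    if n=="top":a=im[150:300,440:640]
    else:b=im[100:250,120:320]
f=lambda i:cv2.resize(i[:,:,::-1],(400,300),interpolation=2)
cv2.imwrite("pics/v3.png",np.hstack([f(a),f(b)]))
```

```text
[ 0.53040812 -0.3335581 ]
[ 0.53186318 -0.32102686  0.15261086] 0.028950736643037968 [-2.29195773e-01  3.32763734e-01 -2.15136666e-01 -1.41227116e-05
 -1.02654765e+00  1.28047207e-01]
scene [214.55952381 147.26190476] 84 [ 0.52805446 -0.32616436]Traceback (most recent call last):
  File "<stdin>", line 11, in <module>
  File "<stdin>", line 10, in <lambda>
IndexError: invalid index to scalar variable.
```

{"method": "jog_arm", "body": {
  "rows": [
    {"dp":[0,-1.0,0],"dr":[0,0,0],"jaw":2},
    {"dp":[0,0,-1.5],"dr":[0,0,0],"jaw":2},
    {"dp":[0,0,-1.5],"dr":[0,0,0],"jaw":2},
    {"dp":[0,0,-1],"dr":[0,0,0],"jaw":2},
    {"dp":[0,0,0],"dr":[0,0,0],"jaw":2},
    {"dp":[0,0,-1.0],"dr":[0,0,0],"jaw":2},
    {"dp":[0,0,-1],"dr":[0,0,0],"jaw":2},
    {"dp":[0,0,-1],"dr":[0,0,0],"jaw":2},
    {"dp":[0,0,-0.5],"dr":[0,0,0],"jaw":2},
    {"dp":[0,0,0],"dr":[0,0,0],"jaw":2}
  ]
}}

```text
time: 7.9
ee_pos: [0.5319, -0.3317, 0.0767]
tcp_rot: [-1.253, -1.132, 1.134]
ft_force: [0.0, 0.6, -0.7]
finger_gap: 0.0291
```

```bash
cat >> h.py <<'E'
def shot(name,tc,sc):
    f=lambda n,c:cv2.resize(cams.get_image(n)[c[1]:c[1]+150,c[0]:c[0]+200,::-1],(400,300),interpolation=2)
    cv2.imwrite(f"pics/{name}.png",np.hstack([f("top",tc),f("scene",sc)]))
E
python3 -c "
from h import *
print(state()['ee_pos'],state()['ft_force']);shot('v3',(440,150),(120,100))"
```

```text
[ 0.53191063 -0.33169869  0.0767313 ] [ 0.00683048  0.58567963 -0.70810004]
```

View pics/v3.png

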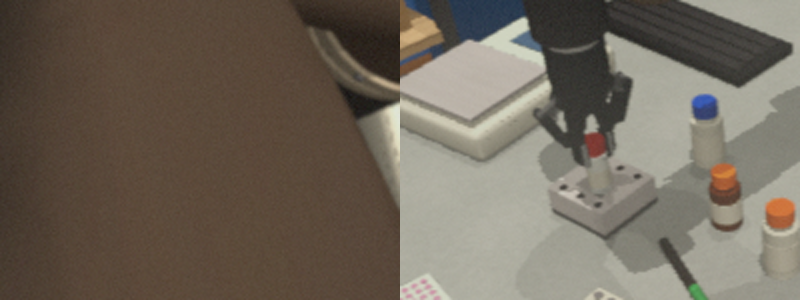

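{"method": "jog_arm", "body": {
  "rows": [
    {"dp":[0,-0.1,-0.7],"dr":[0,0,0],"jaw":2},
    {"dp":[0,0,-0.7],"dr":[0,0,0],"jaw":2},
    {"dp":[0,0,-0.4],"dr":[0,0,0],"jaw":2},
    {"dp":[0,0,-0.2],"dr":[0,0,0],"jaw":2},
    {"dp":[0,0,0],"dr":[0,0,0],"jaw":2},
    {"dp":[0,0,0],"dr":[0,0,0],"jaw":2},
    {"dp":[0,0,0],"dr":[0,0,0],"jaw":2},
    {"dp":[0,0,0],"dr":[0,0,0],"jaw":2},
    {"dp":[0,0,0],"dr":[0,0,0],"jaw":2},
    {"dp":[0,0,0],"dr":[0,0,0],"jaw":2}
  ]
}}

```text
time: 8.83
ee_pos: [0.5329, -0.333, 0.0586]
tcp_rot: [-1.256, -1.134, 1.134]
ft_force: [0.8, -0.3, -0.3]
finger_gap: 0.0295
```

{"method": "jog_arm", "body": {
  "rows": [
    {"dp":[0,0,-0.1],"dr":[0,0,0],"jaw":2},
    {"dp":[0,0,-0.1],"dr":[0,0,0],"jaw":2},
    {"dp":[0,0,-0.1],"dr":[0,0,0],"jaw":2},
    {"dp":[0,0,-0.1],"dr":[0,0,0],"jaw":2},
    {"dp":[0,0,0],"dr":[0,0,0],"jaw":2},
    {"dp":[0,0,0],"dr":[0,0,0],"jaw":2},
    {"dp":[0,0,0],"dr":[0,0,0],"jaw":2},
    {"dp":[0,0,0],"dr":[0,0,0],"jaw":2},
    {"dp":[0,0,0],"dr":[0,0,0],"jaw":2},
    {"dp":[0,0,0],"dr":[0,0,0],"jaw":2}
  ]
}}

```text
time: 9.67
ee_pos: [0.5328, -0.333, 0.0544]
tcp_rot: [-1.256, -1.134, 1.134]
ft_force: [0.3, 0.2, -0.8]
finger_gap: 0.0291
```

{"method": "jog_arm", "body": {
  "rows": [
    {"dp":[0,0,-0.1],"dr":[0,0,0],"jaw":2},
    {"dp":[0,0,0],"dr":[0,0,0],"jaw":3.2},
    {"dp":[0,0,0],"dr":[0,0,0],"jaw":3.6},
    {"dp":[0,0,0],"dr":[0,0,0],"jaw":4.5},
    {"dp":[0,0,0],"dr":[0,0,0],"jaw":6},
    {"dp":[0,0,0],"dr":[0,0,0],"jaw":7},
    {"dp":[0,0,2],"dr":[0,0,0],"jaw":8.5},
    {"dp":[0,0,3],"dr":[0,0,0],"jaw":8.5},
    {"dp":[0,0,4],"dr":[0,0,0],"jaw":8.5},
    {"dp":[0,0,3],"dr":[0,0,0],"jaw":8.5}
  ]
}}

```text
time: 10.5
ee_pos: [0.533, -0.3333, 0.1759]
tcp_rot: [-1.257, -1.134, 1.134]
ft_force: [0.8, -1.1, 1.2]
finger_gap: 0.0848
```

Run:
```python
from h import *
im=cams.get_image("scene");print(state()['ee_pos'])
h,s,v=cv2.split(cv2.cvtColor(im,cv2.COLOR_RGB2HSV))
m=(h>=4)&(h<20)&(s>170)&(v>110)
n,l,st,ce=cv2.connectedComponentsWithStats(m.astype(np.uint8))
for i in range(1,n):
    if st[i,4]>40: print("orange",ce[i],st[i,4],ray("scene",ce[i],.076),ray("scene",ce[i],.09))
for c,ce,a,_ in blobs(im):
    if c=="red":print(c,ce,ray("scene",ce,.078))
shot('v4',(440,150),(120,100))
```

```text
[ 0.53581366 -0.33477667  0.18265442]
orange [281.1884058  185.98550725] 69 [ 0.44509041 -0.1879127 ] [ 0.45787958 -0.1740472 ]
orange [309.62790698 203.76744186] 86 [ 0.45214335 -0.08387895] [ 0.46479717 -0.0720098 ]
orange [271.96352584 284.55724417] 987 [0.69700013 0.03195506] [0.70495529 0.04160142]
red [215.93333333 177.51111111] [ 0.53024844 -0.34299473]
```

View pics/v4.png

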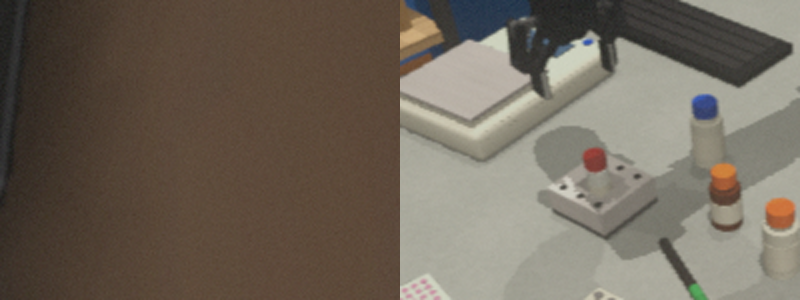

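{"method": "jog_arm", "body": {
  "rows": [
    {"dp":[-3,0.5,0],"dr":[0,0,0],"jaw":8.5},
    {"dp":[-3.5,0.6,0],"dr":[0,0,0],"jaw":8.5},
    {"dp":[-3.5,0.6,0],"dr":[0,0,0],"jaw":8.5},
    {"dp":[-3.5,0.6,0],"dr":[0,0,0],"jaw":8.5},
    {"dp":[-2.6,0.6,0],"dr":[0,0,0],"jaw":8.5},
    {"dp":[-1,0,0],"dr":[0,0,0],"jaw":8.5},
    {"dp":[0,0,0],"dr":[0,0,0],"jaw":8.5},
    {"dp":[0,0,0],"dr":[0,0,0],"jaw":8.5},
    {"dp":[0,0,-2.4],"dr":[0,0,0],"jaw":8.5},
    {"dp":[0,0,0],"dr":[0,0,0],"jaw":8.5}
  ]
}}

```text
time: 11.48
ee_pos: [0.3611, -0.3033, 0.1463]
tcp_rot: [-1.252, -1.131, 1.134]
ft_force: [-1.1, 1.5, -0.3]
finger_gap: 0.0848
```

```bash
python3 -c "
from h import *
s=state();print(s['ee_pos'],s['qpos'],s['tcp_rot']);shot('v5',(420,240),(170,60));print(state()['ee_pos'])"
```

```text
[ 0.36112848 -0.30329018  0.14627526] [-0.28065901  0.10223539 -0.539433   -0.00135004 -0.93348209  0.17879622] [-1.25157008 -1.13133865  1.13366586]
[ 0.36191692 -0.30399812  0.14862976]
```

View pics/v5.png

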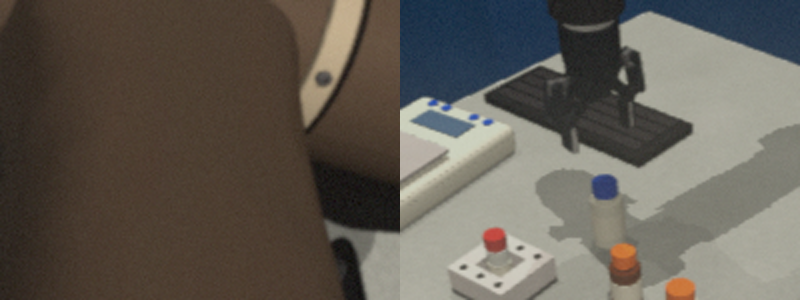

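{"method": "jog_arm", "body": {
  "rows": [
    {"dp":[0,0,-2],"dr":[0,0,0],"jaw":8.5},
    {"dp":[0,0,-2.5],"dr":[0,0,0],"jaw":8.5},
    {"dp":[0,0,-2.5],"dr":[0,0,0],"jaw":8.5},
    {"dp":[0,0,-2.3],"dr":[0,0,0],"jaw":8.5},
    {"dp":[0,0,-1.3],"dr":[0,0,0],"jaw":8.5},
    {"dp":[0,0,-0.7],"dr":[0,0,0],"jaw":8.5},
    {"dp":[0,0,0],"dr":[0,0,0],"jaw":8.5},
    {"dp":[0,0,0],"dr":[0,0,0],"jaw":6.5},
    {"dp":[0,0,0],"dr":[0,0,0],"jaw":6},
    {"dp":[0,0,0],"dr":[0,0,0],"jaw":5.5}
  ]
}}

```text
time: 12.42
ee_pos: [0.3627, -0.3043, 0.0375]
tcp_rot: [-1.257, -1.135, 1.133]
ft_force: [-0.3, -0.0, 0.1]
finger_gap: 0.0552
```

```bash
python3 -c "
from h import *
s=state();print(s['ee_pos'],s['finger_gap'],s['ft_force']);shot('v6',(420,240),(170,60))"
```

```text
[ 0.36270802 -0.30433032  0.03751043] 0.055201460538029726 [-0.3264562  -0.02270262  0.07237993]
```

View pics/v6.png

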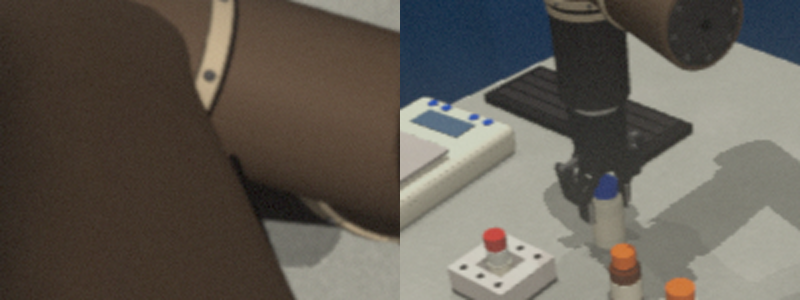

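{"method": "jog_arm", "body": {
  "rows": [
    {"dp":[0,0,0],"dr":[0,0,0],"jaw":3.5},
    {"dp":[0,0,0],"dr":[0,0,0],"jaw":3.5},
    {"dp":[0,0,0],"dr":[0,0,0],"jaw":3.5},
    {"dp":[0,0,0],"dr":[0,0,0],"jaw":3.5},
    {"dp":[0,0,0],"dr":[0,0,0],"jaw":3.5},
    {"dp":[0,0,0.5],"dr":[0,0,0],"jaw":3.5},
    {"dp":[0,0,1.5],"dr":[0,0,0],"jaw":3.5},
    {"dp":[0,0,3],"dr":[0,0,0],"jaw":3.5},
    {"dp":[0,0,4],"dr":[0,0,0],"jaw":3.5},
    {"dp":[0,0,4],"dr":[0,0,0],"jaw":3.5}
  ],
  "squeeze": 40
}}

```text
time: 13.35
ee_pos: [0.3606, -0.3036, 0.1677]
tcp_rot: [-1.254, -1.132, 1.134]
ft_force: [0.8, -0.7, -0.8]
finger_gap: 0.0448
```

{"method": "jog_arm", "body": {
  "rows": [
    {"dp":[0,0,3.5],"dr":[0,0,0],"jaw":3.5},
    {"dp":[1,1,3],"dr":[0,0,0],"jaw":3.5},
    {"dp":[1.6,2.7,0.5],"dr":[0,0,0],"jaw":3.5},
    {"dp":[1.6,2.7,0],"dr":[0,0,0],"jaw":3.5},
    {"dp":[1.6,2.7,0],"dr":[0,0,0],"jaw":3.5},
    {"dp":[1.6,2.7,0],"dr":[0,0,0],"jaw":3.5},
    {"dp":[1.6,2.7,0],"dr":[0,0,0],"jaw":3.5},
    {"dp":[1.6,2.7,0],"dr":[0,0,0],"jaw":3.5},
    {"dp":[1.6,2.7,0],"dr":[0,0,0],"jaw":3.5},
    {"dp":[1.6,2.7,0],"dr":[0,0,0],"jaw":3.5}
  ]
}}

```text
time: 14.18
ee_pos: [0.4999, -0.0766, 0.2368]
tcp_rot: [-1.256, -1.134, 1.134]
ft_force: [0.2, -0.9, -1.3]
finger_gap: 0.0451
```

{"method": "jog_arm", "body": {
  "rows": [
    {"dp":[0.3,3.4,0],"dr":[0,0,0],"jaw":3.5},
    {"dp":[0.3,3.4,0],"dr":[0,0,0],"jaw":3.5},
    {"dp":[0.3,3.4,0],"dr":[0,0,0],"jaw":3.5},
    {"dp":[0.3,3.4,0],"dr":[0,0,0],"jaw":3.5},
    {"dp":[0.3,3.4,0],"dr":[0,0,0],"jaw":3.5},
    {"dp":[0.3,3.4,0],"dr":[0,0,0],"jaw":3.5},
    {"dp":[0.3,3.4,0],"dr":[0,0,0],"jaw":3.5},
    {"dp":[0.3,3.4,0],"dr":[0,0,0],"jaw":3.5},
    {"dp":[0.3,3.4,0],"dr":[0,0,0],"jaw":3.5},
    {"dp":[0.3,3.4,0],"dr":[0,0,0],"jaw":3.5}
  ]
}}

```text
time: 15.02
ee_pos: [0.5292, 0.2634, 0.2367]
tcp_rot: [-1.255, -1.134, 1.134]
ft_force: [0.2, -0.6, -0.5]
finger_gap: 0.0455
```

{"method": "jog_arm", "body": {
  "rows": [
    {"dp":[1,3,0],"dr":[0,0,0],"jaw":3.5},
    {"dp":[1.2,2.8,0],"dr":[0,0,0],"jaw":3.5},
    {"dp":[1,2.4,0],"dr":[0,0,0],"jaw":3.5},
    {"dp":[0.8,1.6,0],"dr":[0,0,0],"jaw":3.5},
    {"dp":[0.4,0.8,0],"dr":[0,0,0],"jaw":3.5},
    {"dp":[0,0,-2],"dr":[0,0,0],"jaw":3.5},
    {"dp":[0,0,-3],"dr":[0,0,0],"jaw":3.5},
    {"dp":[0,0,-3],"dr":[0,0,0],"jaw":3.5},
    {"dp":[0,0,-1.5],"dr":[0,0,0],"jaw":3.5},
    {"dp":[0,0,0],"dr":[0,0,0],"jaw":3.5}
  ]
}}

```text
time: 15.85
ee_pos: [0.5715, 0.3657, 0.137]
tcp_rot: [-1.256, -1.126, 1.139]
ft_force: [0.1, -0.3, -1.2]
finger_gap: 0.045
```

Run:
```python
from h import *
s=state();print(s['ee_pos'],s['finger_gap'],s['ft_force'])
for n in("top","scene"):
  for c,ce,a,_ in blobs(cams.get_image(n)):
    if c=="blue" and 0<a:print(n,ce,a,ray(n,ce,.09+s['ee_pos'][2]-.0354))
shot('v7',(60,120),(350,220))
```

```text
[0.57149456 0.36565163 0.13702213] 0.045026580938811636 [ 0.12465299 -0.29320894 -1.24511165]
top [245.98216409 162.5648038 ] 841 [0.58762491 0.13812637]
top [160.13300083 204.10016625] 2406 [0.51882534 0.26599228]
top [298.05263158 243.52192982] 228 [0.46158155 0.05328198]
scene [89.19631902  5.41717791] 163 [ 0.17856308 -1.52803093]
scene [244.47209     25.50713977] 2311 [-0.06277059 -0.86101216]
scene [152.54411765  34.36764706] 68 [ 0.20348794 -1.05111432]
scene [103.23841962  60.64032698] 734 [ 0.43907829 -0.97983753]
scene [204.81818182  44.18181818] 44 [ 0.14400347 -0.83350417]
scene [36.43126386 74.53713969] 1804 [ 0.62614079 -1.04538919]
scene [199.1  56.5] 50 [ 0.22251695 -0.76557624]
scene [170.32941176  56.74117647] 85 [ 0.28307891 -0.837017  ]
scene [468.64516129 299.06451613] 62 [0.57411661 0.38415476]
scene [403.53488372 331.44186047] 43 [0.69840411 0.33815466]
scene [439.71741294 350.84378109] 1005 [0.69286353 0.39935118]
```

View pics/v7.png

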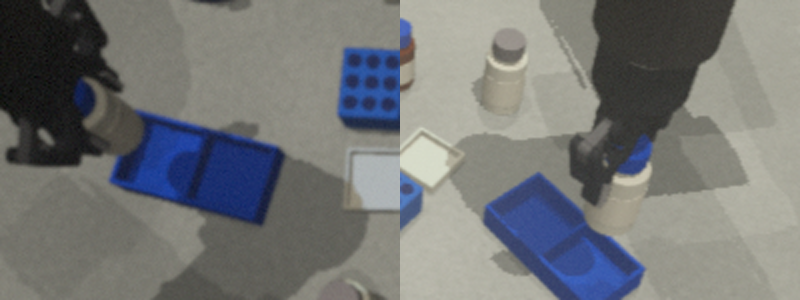

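Run:
```python
from h import *
print(ray("top",(122,186),.104),ray("scene",(455.5,325),.104))
print(state()['ee_pos'])
for p in[(.5738,.3683,.004),(.5572,.3003,.004)]: print(proj("top",p),proj("scene",p))
```

```text
[0.5729654 0.3684258] [0.56708449 0.37363631]
[0.57461152 0.36839041 0.14350136]
[144.32476237 200.87160675] [441.99834201 356.75727092]
[178.45184752 209.75920521] [416.79876475 332.64639512]
```

{"method": "jog_arm", "body": {
  "rows": [
    {"dp":[0,0,-1.5],"dr":[0,0,0],"jaw":3.5},
    {"dp":[0,0,-2],"dr":[0,0,0],"jaw":3.5},
    {"dp":[0,0,-2],"dr":[0,0,0],"jaw":3.5},
    {"dp":[0,0,-1.5],"dr":[0,0,0],"jaw":3.5},
    {"dp":[0,0,-1],"dr":[0,0,0],"jaw":3.5},
    {"dp":[0,0,-1],"dr":[0,0,0],"jaw":3.5},
    {"dp":[0,0,-0.7],"dr":[0,0,0],"jaw":3.5},
    {"dp":[0,0,-0.3],"dr":[0,0,0],"jaw":3.5},
    {"dp":[0,0,-0.1],"dr":[0,0,0],"jaw":3.5},
    {"dp":[0,0,0],"dr":[0,0,0],"jaw":3.5}
  ]
}}

```text
time: 16.88
ee_pos: [0.5742, 0.3684, 0.0415]
tcp_rot: [-1.256, -1.135, 1.133]
ft_force: [0.0, 1.0, 0.1]
finger_gap: 0.0447
```

{"method": "jog_arm", "body": {
  "rows": [
    {"dp":[0,0,0],"dr":[0,0,0],"jaw":3.5},
    {"dp":[0,0,0],"dr":[0,0,0],"jaw":4.7},
    {"dp":[0,0,0],"dr":[0,0,0],"jaw":5.2},
    {"dp":[0,0,0],"dr":[0,0,0],"jaw":6.5},
    {"dp":[0,0,0],"dr":[0,0,0],"jaw":7.5},
    {"dp":[0,0,1],"dr":[0,0,0],"jaw":8.5},
    {"dp":[0,0,2],"dr":[0,0,0],"jaw":8.5},
    {"dp":[0,0,3],"dr":[0,0,0],"jaw":8.5},
    {"dp":[0,0,3],"dr":[0,0,0],"jaw":8.5},
    {"dp":[0,0,3],"dr":[0,0,0],"jaw":8.5}
  ]
}}

```text
time: 17.72
ee_pos: [0.5737, 0.3678, 0.1624]
tcp_rot: [-1.256, -1.134, 1.134]
ft_force: [0.5, 1.3, -0.1]
finger_gap: 0.0853
```

{"method": "jog_arm", "body": {
  "rows": [
    {"dp":[-1.1,-3.6,0],"dr":[0,0,0],"jaw":8.5},
    {"dp":[-1.1,-3.6,0],"dr":[0,0,0],"jaw":8.5},
    {"dp":[-1.1,-3.6,0],"dr":[0,0,0],"jaw":8.5},
    {"dp":[-1.1,-3.6,0],"dr":[0,0,0],"jaw":8.5},
    {"dp":[-1.1,-3.6,0],"dr":[0,0,0],"jaw":8.5},
    {"dp":[-1.1,-3.6,0],"dr":[0,0,0],"jaw":8.5},
    {"dp":[-1.1,-3.6,0],"dr":[0,0,0],"jaw":8.5},
    {"dp":[-1.1,-3.6,0],"dr":[0,0,0],"jaw":8.5},
    {"dp":[-0.5,-1.5,0],"dr":[0,0,0],"jaw":8.5},
    {"dp":[-0.2,-0.65,0],"dr":[0,0,0],"jaw":8.5}
  ]
}}

```text
time: 18.55
ee_pos: [0.4779, 0.0563, 0.1615]
tcp_rot: [-1.257, -1.133, 1.131]
ft_force: [0.8, 1.3, -0.4]
finger_gap: 0.0849
```

{"method": "jog_arm", "body": {
  "rows": [
    {"dp":[0,0,0],"dr":[0,0,0],"jaw":8.5},
    {"dp":[0,0,0],"dr":[0,0,0],"jaw":8.5},
    {"dp":[0,0,-2],"dr":[0,0,0],"jaw":8.5},
    {"dp":[0,0,-3],"dr":[0,0,0],"jaw":8.5},
    {"dp":[0,0,-3],"dr":[0,0,0],"jaw":8.5},
    {"dp":[0,0,-2.5],"dr":[0,0,0],"jaw":8.5},
    {"dp":[0,0,-1.6],"dr":[0,0,0],"jaw":8.5},
    {"dp":[0,0,-1],"dr":[0,0,0],"jaw":8.5},
    {"dp":[0,0,0],"dr":[0,0,0],"jaw":6.5},
    {"dp":[0,0,0],"dr":[0,0,0],"jaw":5.8}
  ]
}}

```text
time: 19.38
ee_pos: [0.4791, 0.0594, 0.0289]
tcp_rot: [-1.255, -1.133, 1.136]
ft_force: [0.5, 0.7, -0.3]
finger_gap: 0.0632
```

```bash
python3 -c "
from h import *
s=state();print(s['ee_pos'],s['finger_gap'],s['ft_force'])
a=cams.get_image('top')[130:330,60:360,::-1];b=cams.get_image('scene')[170:370,290:490,::-1]
cv2.imwrite('pics/v8.png',cv2.resize(np.hstack([a,b]),(750,300),interpolation=2))"
```

```text
[0.47914237 0.05941946 0.0289189 ] 0.06320528870701361 [ 0.50723587  0.70524271 -0.33141456]
```

View pics/v8.png

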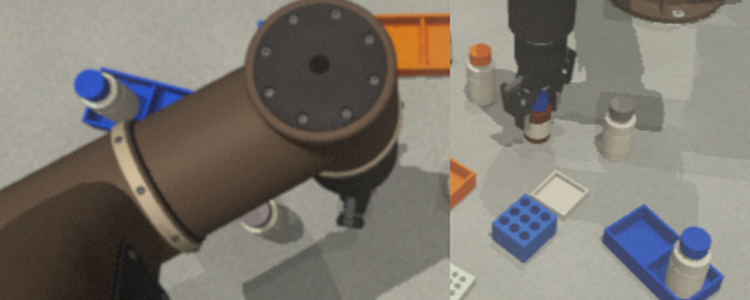

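{"method": "jog_arm", "body": {
  "rows": [
    {"dp":[0,0,0],"dr":[0,0,0],"jaw":3},
    {"dp":[0,0,0],"dr":[0,0,0],"jaw":3},
    {"dp":[0,0,0],"dr":[0,0,0],"jaw":3},
    {"dp":[0,0,0],"dr":[0,0,0],"jaw":3},
    {"dp":[0,0,0],"dr":[0,0,0],"jaw":3},
    {"dp":[0,0,0],"dr":[0,0,0],"jaw":3},
    {"dp":[0,0,1],"dr":[0,0,0],"jaw":3},
    {"dp":[0,0,3],"dr":[0,0,0],"jaw":3},
    {"dp":[0,0,4],"dr":[0,0,0],"jaw":3},
    {"dp":[0,0,4],"dr":[0,0,0],"jaw":3}
  ]
}}

```text
time: 20.32
ee_pos: [0.4775, 0.0578, 0.1504]
tcp_rot: [-1.255, -1.131, 1.135]
ft_force: [1.7, 1.3, -1.4]
finger_gap: 0.0408
```

{"method": "jog_arm", "body": {
  "rows": [
    {"dp":[0,0,3],"dr":[0,0,0],"jaw":3},
    {"dp":[0.5,1.5,2],"dr":[0,0,0],"jaw":3},
    {"dp":[1,3,0],"dr":[0,0,0],"jaw":3},
    {"dp":[1,3.2,0],"dr":[0,0,0],"jaw":3},
    {"dp":[1,3.2,0],"dr":[0,0,0],"jaw":3},
    {"dp":[1,3.2,0],"dr":[0,0,0],"jaw":3},
    {"dp":[1,3.2,0],"dr":[0,0,0],"jaw":3},
    {"dp":[1,3,0],"dr":[0,0,0],"jaw":3},
    {"dp":[0.8,2.2,0],"dr":[0,0,0],"jaw":3},
    {"dp":[0.56,1.6,0],"dr":[0,0,0],"jaw":3}
  ]
}}

```text
time: 21.15
ee_pos: [0.5575, 0.3014, 0.1989]
tcp_rot: [-1.255, -1.134, 1.135]
ft_force: [0.6, 0.5, -1.2]
finger_gap: 0.0406
```

{"method": "jog_arm", "body": {
  "rows": [
    {"dp":[0,0,0],"dr":[0,0,0],"jaw":3},
    {"dp":[0,0,0],"dr":[0,0,0],"jaw":3},
    {"dp":[0,0,-2],"dr":[0,0,0],"jaw":3},
    {"dp":[0,0,-3],"dr":[0,0,0],"jaw":3},
    {"dp":[0,0,-2],"dr":[0,0,0],"jaw":3},
    {"dp":[0,0,0],"dr":[0,0,0],"jaw":3},
    {"dp":[0,0,0],"dr":[0,0,0],"jaw":3},
    {"dp":[0,0,0],"dr":[0,0,0],"jaw":3},
    {"dp":[0,0,0],"dr":[0,0,0],"jaw":3},
    {"dp":[0,0,0],"dr":[0,0,0],"jaw":3}
  ]
}}

```text
time: 21.98
ee_pos: [0.5581, 0.2999, 0.1312]
tcp_rot: [-1.256, -1.136, 1.131]
ft_force: [-0.5, 0.4, -0.9]
finger_gap: 0.0409
```

```bash
python3 -c "
from h import *
s=state();print(s['ee_pos'],s['finger_gap'],s['ft_force']);shot('v9',(60,120),(330,220))
for p in[(.5572,.3003,s['ee_pos'][2]-.0283)]: print(proj('top',p),proj('scene',p))"
```

```text
[0.55810629 0.29992161 0.1312345 ] 0.04089639503196166 [-0.48672435  0.41227821 -0.89099974]
[160.4485762  195.58412967] [423.37828007 301.61671785]
```

View pics/v9.png

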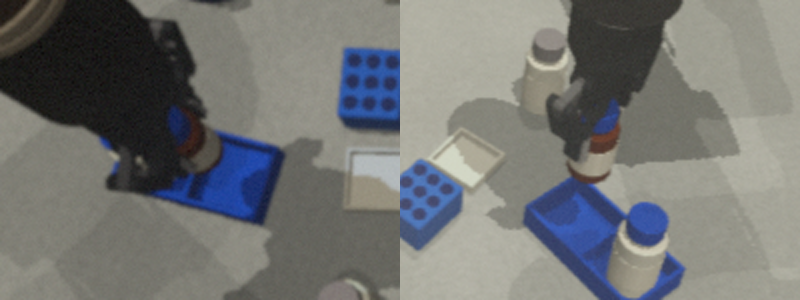

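{"method": "jog_arm", "body": {
  "rows": [
    {"dp":[0,0,-1.5],"dr":[0,0,0],"jaw":3},
    {"dp":[0,0,-2],"dr":[0,0,0],"jaw":3},
    {"dp":[0,0,-1.7],"dr":[0,0,0],"jaw":3},
    {"dp":[0,0,-1.5],"dr":[0,0,0],"jaw":3},
    {"dp":[0,0,-1],"dr":[0,0,0],"jaw":3},
    {"dp":[0,0,-0.8],"dr":[0,0,0],"jaw":3},
    {"dp":[0,0,-0.6],"dr":[0,0,0],"jaw":3},
    {"dp":[0,0,-0.3],"dr":[0,0,0],"jaw":3},
    {"dp":[0,0,-0.2],"dr":[0,0,0],"jaw":3},
    {"dp":[0,0,0],"dr":[0,0,0],"jaw":3}
  ]
}}

```text
time: 22.92
ee_pos: [0.5576, 0.2996, 0.0347]
tcp_rot: [-1.256, -1.135, 1.134]
ft_force: [-2.0, -1.5, 3.1]
finger_gap: 0.0413
```

{"method": "jog_arm", "body": {
  "rows": [
    {"dp":[0,0,0],"dr":[0,0,0],"jaw":3},
    {"dp":[0,0,0],"dr":[0,0,0],"jaw":4.3},
    {"dp":[0,0,0],"dr":[0,0,0],"jaw":4.8},
    {"dp":[0,0,0],"dr":[0,0,0],"jaw":6},
    {"dp":[0,0,0],"dr":[0,0,0],"jaw":7},
    {"dp":[0,0,1],"dr":[0,0,0],"jaw":7.5},
    {"dp":[0,0,2],"dr":[0,0,0],"jaw":8.5},
    {"dp":[0,0,3],"dr":[0,0,0],"jaw":8.5},
    {"dp":[0,0,4],"dr":[0,0,0],"jaw":8.5},
    {"dp":[0,0,3],"dr":[0,0,0],"jaw":8.5}
  ]
}}

```text
time: 23.75
ee_pos: [0.5579, 0.2996, 0.1669]
tcp_rot: [-1.256, -1.136, 1.133]
ft_force: [0.6, 1.1, 0.1]
finger_gap: 0.0847
```

{"method": "jog_arm", "body": {
  "rows": [
    {"dp":[-0.85,-3.6,0],"dr":[0,0,0],"jaw":8.5},
    {"dp":[-0.85,-3.6,0],"dr":[0,0,0],"jaw":8.5},
    {"dp":[-0.85,-3.6,0],"dr":[0,0,0],"jaw":8.5},
    {"dp":[-0.85,-3.6,0],"dr":[0,0,0],"jaw":8.5},
    {"dp":[-0.85,-3.6,0],"dr":[0,0,0],"jaw":8.5},
    {"dp":[-0.85,-3.6,0],"dr":[0,0,0],"jaw":8.5},
    {"dp":[-0.85,-3.6,0],"dr":[0,0,0],"jaw":8.5},
    {"dp":[-0.85,-3.6,0],"dr":[0,0,0],"jaw":8.5},
    {"dp":[-0.85,-3.6,0],"dr":[0,0,0],"jaw":8.5},
    {"dp":[-0.7,-2.5,0],"dr":[0,0,0],"jaw":8.5}
  ]
}}

```text
time: 24.58
ee_pos: [0.4729, -0.0518, 0.1643]
tcp_rot: [-1.256, -1.134, 1.133]
ft_force: [-0.5, -0.6, -0.4]
finger_gap: 0.0851
```

{"method": "jog_arm", "body": {
  "rows": [
    {"dp":[-0.55,-2,0],"dr":[0,0,0],"jaw":8.5},
    {"dp":[0,0,0],"dr":[0,0,0],"jaw":8.5},
    {"dp":[0,0,0],"dr":[0,0,0],"jaw":8.5},
    {"dp":[0,0,-2],"dr":[0,0,0],"jaw":8.5},
    {"dp":[0,0,-3],"dr":[0,0,0],"jaw":8.5},
    {"dp":[0,0,-3],"dr":[0,0,0],"jaw":8.5},
    {"dp":[0,0,-2.2],"dr":[0,0,0],"jaw":8.5},
    {"dp":[0,0,-1.5],"dr":[0,0,0],"jaw":8.5},
    {"dp":[0,0,-1],"dr":[0,0,0],"jaw":8.5},
    {"dp":[0,0,0],"dr":[0,0,0],"jaw":6.5}
  ]
}}

```text
time: 25.42
ee_pos: [0.4675, -0.0689, 0.0347]
tcp_rot: [-1.254, -1.131, 1.137]
ft_force: [-1.2, -0.7, 0.4]
finger_gap: 0.0749
```

```bash
python3 -c "
from h import *
s=state();print(s['ee_pos'],s['finger_gap'],s['ft_force']);
b=cams.get_image('scene')[130:370,190:510,::-1]
cv2.imwrite('pics/v10.png',cv2.resize(b,(640,480),interpolation=2))"
```

```text
[ 0.46754745 -0.06890665  0.03465869] 0.07486912293776929 [-1.21009555 -0.67098998  0.3723459 ]
```

View pics/v10.png

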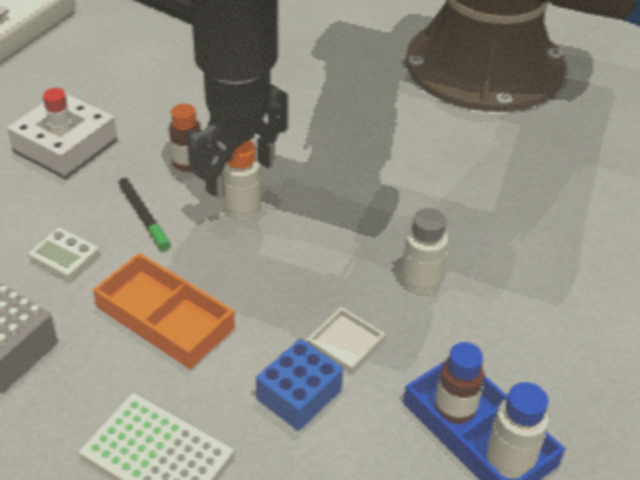

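{"method": "jog_arm", "body": {
  "rows": [
    {"dp":[0,0,0],"dr":[0,0,0],"jaw":3.5},
    {"dp":[0,0,0],"dr":[0,0,0],"jaw":3.5},
    {"dp":[0,0,0],"dr":[0,0,0],"jaw":3.5},
    {"dp":[0,0,0],"dr":[0,0,0],"jaw":3.5},
    {"dp":[0,0,0],"dr":[0,0,0],"jaw":3.5},
    {"dp":[0,0,0],"dr":[0,0,0],"jaw":3.5},
    {"dp":[0,0,0],"dr":[0,0,0],"jaw":3.5},
    {"dp":[0,0,1],"dr":[0,0,0],"jaw":3.5},
    {"dp":[0,0,3],"dr":[0,0,0],"jaw":3.5},
    {"dp":[0,0,3],"dr":[0,0,0],"jaw":3.5}
  ]
}}

```text
time: 26.3
ee_pos: [0.4669, -0.0698, 0.1065]
tcp_rot: [-1.254, -1.131, 1.136]
ft_force: [0.6, 0.4, -0.9]
finger_gap: 0.0453
```

{"method": "jog_arm", "body": {
  "rows": [
    {"dp":[0,0,3],"dr":[0,0,0],"jaw":3.5},
    {"dp":[1,0.5,1],"dr":[0,0,0],"jaw":3.5},
    {"dp":[2.5,1.2,0],"dr":[0,0,0],"jaw":3.5},
    {"dp":[3,1.4,0],"dr":[0,0,0],"jaw":3.5},
    {"dp":[3,1.4,0],"dr":[0,0,0],"jaw":3.5},
    {"dp":[3,1.4,0],"dr":[0,0,0],"jaw":3.5},
    {"dp":[3,1.4,0],"dr":[0,0,0],"jaw":3.5},
    {"dp":[2,1.0,0],"dr":[0,0,0],"jaw":3.5},
    {"dp":[1,0.5,0],"dr":[0,0,0],"jaw":3.5},
    {"dp":[0.4,0.3,0],"dr":[0,0,0],"jaw":3.5}
  ]
}}

```text
time: 27.13
ee_pos: [0.6582, 0.022, 0.1456]
tcp_rot: [-1.255, -1.133, 1.135]
ft_force: [-0.1, 0.2, -0.8]
finger_gap: 0.0455
```

{"method": "jog_arm", "body": {
  "rows": [
    {"dp":[0,0,0],"dr":[0,0,0],"jaw":3.5},
    {"dp":[0,0,0],"dr":[0,0,0],"jaw":3.5},
    {"dp":[0,0,-1],"dr":[0,0,0],"jaw":3.5},
    {"dp":[0,0,-1.5],"dr":[0,0,0],"jaw":3.5},
    {"dp":[0,0,-1],"dr":[0,0,0],"jaw":3.5},
    {"dp":[0,0,0],"dr":[0,0,0],"jaw":3.5},
    {"dp":[0,0,0],"dr":[0,0,0],"jaw":3.5},
    {"dp":[0,0,0],"dr":[0,0,0],"jaw":3.5},
    {"dp":[0,0,0],"dr":[0,0,0],"jaw":3.5},
    {"dp":[0,0,0],"dr":[0,0,0],"jaw":3.5}
  ]
}}

```text
time: 27.97
ee_pos: [0.6578, 0.0215, 0.1122]
tcp_rot: [-1.256, -1.135, 1.133]
ft_force: [0.5, 0.8, -0.7]
finger_gap: 0.0452
```

```bash
python3 -c "
from h import *
for p in((95,297),(140,258),(235,318),(190,362)): print(ray('scene',(190+p[0]/2,130+p[1]/2),.03))
s=state();print(s['ee_pos'],s['finger_gap'],s['ft_force']);shot('v11',(250,90),(190,190))
for p in[(.6575,.0218,s['ee_pos'][2]-.0353)]: print(proj('top',p),proj('scene',p))"
```

```text
[ 0.70745477 -0.07042458]
[ 0.63362007 -0.07603531]
[0.63038268 0.06776555]
[0.70459944 0.07221308]
[0.65776661 0.0215285  0.11220761] 0.04515163736309456 [ 0.52869512  0.76249962 -0.67692594]
[322.99098252 148.77898109] [281.8769186 271.0681695]
```

View pics/v11.png

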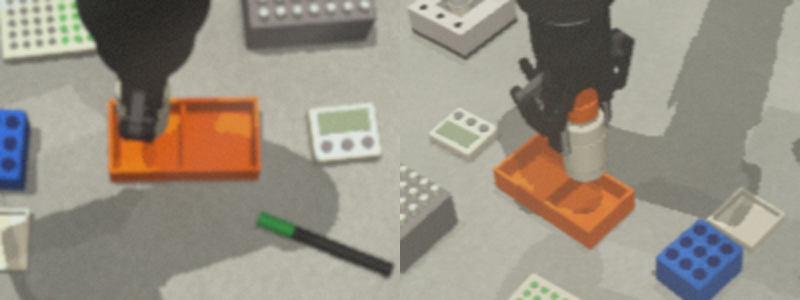

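Run:
```python
from h import *
im=cams.get_image('scene');h,s,v=cv2.split(cv2.cvtColor(im,cv2.COLOR_RGB2HSV))
print(np.mean([ray('scene',(190+p[0]/2,130+p[1]/2),.03) for p in((95,293),(140,257),(235,313),(190,350))],axis=0))
q=[ray('top',p,.03) for p in((305,139.5),(379,138.5),(380,176),(305.5,177))];print(np.round(q,4),np.mean(q,axis=0))
# predicted rims for the two hypotheses
t=cams.get_image('top');o=[]
for n,i in(('top',t),('scene',im)):
    c=i[90:240,250:450] if n=='top' else i[190:340,190:390]; off=(250,90) if n=='top' else (190,190)
    c=cv2.resize(c[:,:,::-1],None,fx=2,fy=2,interpolation=2)
    for ctr,col in(((.6587,-.0132),(255,0,0)),((.664,-.009),(0,255,0))):
        yv=np.array([-.035,.999]);xv=np.array([.999,.035])
        for z in(.03,0):
            pts=[(proj(n,[*(np.array(ctr)+a*.037*xv+b*.072*yv),z])-off)*2 for a,b in((1,1),(1,-1),(-1,-1),(-1,1))]
            cv2.polylines(c,[np.int32(np.round(pts))],True,col,1)
    o.append(c)
cv2.imwrite('pics/v12.png',np.hstack(o))
```

```text
[ 0.66358214 -0.00695502]
[[ 0.6944  0.058 ]
 [ 0.6987 -0.0845]
 [ 0.6232 -0.0862]
 [ 0.6189  0.0549]] [ 0.65881458 -0.01446155]
```

View pics/v12.png

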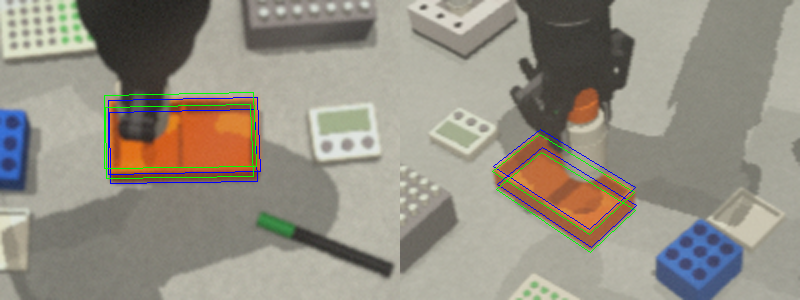

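{"method": "jog_arm", "body": {
  "rows": [
    {"dp":[0.2,0.2,0],"dr":[0,0,0],"jaw":3.5},
    {"dp":[0,0,-1],"dr":[0,0,0],"jaw":3.5},
    {"dp":[0,0,-1.5],"dr":[0,0,0],"jaw":3.5},
    {"dp":[0,0,-1],"dr":[0,0,0],"jaw":3.5},
    {"dp":[0,0,-1],"dr":[0,0,0],"jaw":3.5},
    {"dp":[0,0,-1],"dr":[0,0,0],"jaw":3.5},
    {"dp":[0,0,-0.7],"dr":[0,0,0],"jaw":3.5},
    {"dp":[0,0,-0.5],"dr":[0,0,0],"jaw":3.5},
    {"dp":[0,0,-0.3],"dr":[0,0,0],"jaw":3.5},
    {"dp":[0,0,0],"dr":[0,0,0],"jaw":3.5}
  ]
}}

```text
time: 29.0
ee_pos: [0.6595, 0.0235, 0.0417]
tcp_rot: [-1.256, -1.134, 1.134]
ft_force: [-0.4, -0.4, -0.2]
finger_gap: 0.045
```

{"method": "jog_arm", "body": {
  "rows": [
    {"dp":[0,0,-0.1],"dr":[0,0,0],"jaw":3.5},
    {"dp":[0,0,0],"dr":[0,0,0],"jaw":4.7},
    {"dp":[0,0,0],"dr":[0,0,0],"jaw":5.2},
    {"dp":[0,0,0],"dr":[0,0,0],"jaw":6.5},
    {"dp":[0,0,0],"dr":[0,0,0],"jaw":7.5},
    {"dp":[0,0,1],"dr":[0,0,0],"jaw":8.5},
    {"dp":[0,0,2],"dr":[0,0,0],"jaw":8.5},
    {"dp":[0,0,3],"dr":[0,0,0],"jaw":8.5},
    {"dp":[0,0,3],"dr":[0,0,0],"jaw":8.5},
    {"dp":[0,0,3],"dr":[0,0,0],"jaw":8.5}
  ]
}}

```text
time: 29.83
ee_pos: [0.6593, 0.0233, 0.1624]
tcp_rot: [-1.256, -1.134, 1.134]
ft_force: [0.5, 0.6, -0.5]
finger_gap: 0.0849
```

{"method": "jog_arm", "body": {
  "rows": [
    {"dp":[-2,-2,0],"dr":[0,0,0],"jaw":8.5},
    {"dp":[-2.6,-2.6,0],"dr":[0,0,0],"jaw":8.5},
    {"dp":[-2.6,-2.6,0],"dr":[0,0,0],"jaw":8.5},
    {"dp":[-2.6,-2.6,0],"dr":[0,0,0],"jaw":8.5},
    {"dp":[-2.6,-2.6,0],"dr":[0,0,0],"jaw":8.5},
    {"dp":[-2.6,-2.6,0],"dr":[0,0,0],"jaw":8.5},
    {"dp":[-2.6,-2.6,0],"dr":[0,0,0],"jaw":8.5},
    {"dp":[-2.2,-2.2,0],"dr":[0,0,0],"jaw":8.5},
    {"dp":[-1.5,-1.1,0],"dr":[0,0,0],"jaw":8.5},
    {"dp":[0,0,0],"dr":[0,0,0],"jaw":8.5}
  ]
}}

```text
time: 30.67
ee_pos: [0.4437, -0.1871, 0.1612]
tcp_rot: [-1.257, -1.132, 1.131]
ft_force: [0.4, 0.8, 0.5]
finger_gap: 0.0854
```

{"method": "jog_arm", "body": {
  "rows": [
    {"dp":[0,0,0],"dr":[0,0,0],"jaw":8.5},
    {"dp":[0,0,0],"dr":[0,0,0],"jaw":8.5},
    {"dp":[0,0,-2],"dr":[0,0,0],"jaw":8.5},
    {"dp":[0,0,-2],"dr":[0,0,0],"jaw":8.5},
    {"dp":[0,0,0],"dr":[0,0,0],"jaw":8.5},
    {"dp":[0,0,0],"dr":[0,0,0],"jaw":8.5},
    {"dp":[0,0,0],"dr":[0,0,0],"jaw":8.5},
    {"dp":[0,0,0],"dr":[0,0,0],"jaw":8.5},
    {"dp":[0,0,0],"dr":[0,0,0],"jaw":8.5},
    {"dp":[0,0,0],"dr":[0,0,0],"jaw":8.5}
  ]
}}

```text
time: 31.5
ee_pos: [0.447, -0.1855, 0.1212]
tcp_rot: [-1.257, -1.135, 1.133]
ft_force: [0.3, -0.9, 0.9]
finger_gap: 0.0853
```

```bash
python3 -c "
from h import *
s=state();print(s['ee_pos'],s['finger_gap'],s['ft_force']);
b=cams.get_image('scene')[110:350,160:480,::-1]
cv2.imwrite('pics/v13.png',cv2.resize(b,(640,480),interpolation=2))"
```

```text
[ 0.44697923 -0.18548601  0.12120689] 0.08527925839177164 [ 0.33839913 -0.93259585  0.92856905]
```

View pics/v13.png

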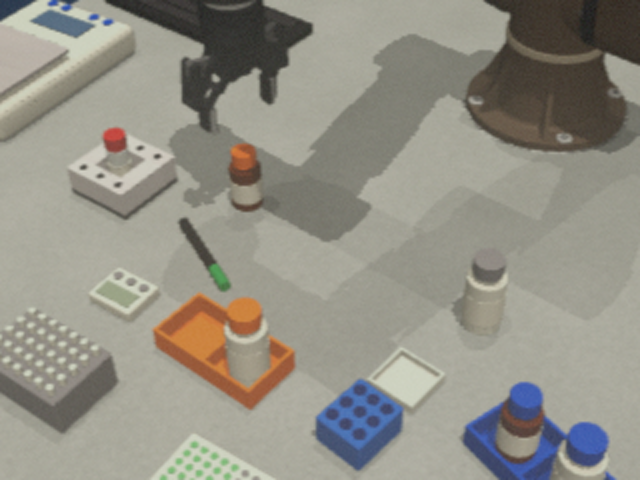

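Orange-white is standing in its bay, and both blue bottles and the vial are still upright. All 16 picture views are used, so the remaining checks are numeric.

{"method": "jog_arm", "body": {
  "rows": [
    {"dp":[0,0,-1.5],"dr":[0,0,0],"jaw":8.5},
    {"dp":[0,0,-2.5],"dr":[0,0,0],"jaw":8.5},
    {"dp":[0,0,-2.5],"dr":[0,0,0],"jaw":8.5},
    {"dp":[0,0,-1.6],"dr":[0,0,0],"jaw":8.5},
    {"dp":[0,0,-1],"dr":[0,0,0],"jaw":8.5},
    {"dp":[0,0,0],"dr":[0,0,0],"jaw":8.5},
    {"dp":[0,0,0],"dr":[0,0,0],"jaw":7},
    {"dp":[0,0,0],"dr":[0,0,0],"jaw":6},
    {"dp":[0,0,0],"dr":[0,0,0],"jaw":5},
    {"dp":[0,0,0],"dr":[0,0,0],"jaw":4.6}
  ]
}}

```text
time: 32.38
ee_pos: [0.4473, -0.1856, 0.0304]
tcp_rot: [-1.257, -1.135, 1.133]
ft_force: [0.8, -0.1, 1.1]
finger_gap: 0.0459
```

{"method": "jog_arm", "body": {
  "rows": [
    {"dp":[0,0,0],"dr":[0,0,0],"jaw":3},
    {"dp":[0,0,0],"dr":[0,0,0],"jaw":3},
    {"dp":[0,0,0],"dr":[0,0,0],"jaw":3},
    {"dp":[0,0,0],"dr":[0,0,0],"jaw":3},
    {"dp":[0,0,0],"dr":[0,0,0],"jaw":3},
    {"dp":[0,0,0.5],"dr":[0,0,0],"jaw":3},
    {"dp":[0,0,1.5],"dr":[0,0,0],"jaw":3},
    {"dp":[0,0,3],"dr":[0,0,0],"jaw":3},
    {"dp":[0,0,3],"dr":[0,0,0],"jaw":3},
    {"dp":[0,0,4],"dr":[0,0,0],"jaw":3}
  ]
}}

```text
time: 33.22
ee_pos: [0.4445, -0.1853, 0.1495]
tcp_rot: [-1.253, -1.131, 1.135]
ft_force: [1.3, 0.1, -1.6]
finger_gap: 0.0409
```

{"method": "jog_arm", "body": {
  "rows": [
    {"dp":[1,0.6,0],"dr":[0,0,0],"jaw":3},
    {"dp":[2.4,1.5,0],"dr":[0,0,0],"jaw":3},
    {"dp":[2.8,1.8,0],"dr":[0,0,0],"jaw":3},
    {"dp":[2.8,1.8,0],"dr":[0,0,0],"jaw":3},
    {"dp":[2.8,1.8,0],"dr":[0,0,0],"jaw":3},
    {"dp":[2.8,1.8,0],"dr":[0,0,0],"jaw":3},
    {"dp":[2.8,1.8,0],"dr":[0,0,0],"jaw":3},
    {"dp":[2.2,1.5,0],"dr":[0,0,0],"jaw":3},
    {"dp":[1.4,0.9,0],"dr":[0,0,0],"jaw":3},
    {"dp":[0.6,0.4,0],"dr":[0,0,0],"jaw":3}
  ]
}}

```text
time: 34.05
ee_pos: [0.6639, -0.045, 0.1491]
tcp_rot: [-1.255, -1.134, 1.135]
ft_force: [-0.4, -0.8, -1.2]
finger_gap: 0.0409
```

{"method": "jog_arm", "body": {
  "rows": [
    {"dp":[0,0,0],"dr":[0,0,0],"jaw":3},
    {"dp":[0,0,0],"dr":[0,0,0],"jaw":3},
    {"dp":[0,0,-2],"dr":[0,0,0],"jaw":3},
    {"dp":[0,0,-2],"dr":[0,0,0],"jaw":3},
    {"dp":[0,0,-1],"dr":[0,0,0],"jaw":3},
    {"dp":[0,0,0],"dr":[0,0,0],"jaw":3},
    {"dp":[0,0,0],"dr":[0,0,0],"jaw":3},
    {"dp":[0,0,0],"dr":[0,0,0],"jaw":3},
    {"dp":[0,0,0],"dr":[0,0,0],"jaw":3},
    {"dp":[0,0,0],"dr":[0,0,0],"jaw":3}
  ]
}}

```text
time: 34.88
ee_pos: [0.663, -0.0465, 0.1007]
tcp_rot: [-1.257, -1.135, 1.133]
ft_force: [-0.8, 0.4, -0.3]
finger_gap: 0.041
```

Aligned over the bay; lower from 0.098 to 0.032.

{"method": "jog_arm", "body": {
  "rows": [
    {"dp":[0,0,-1],"dr":[0,0,0],"jaw":3},
    {"dp":[0,0,-1.3],"dr":[0,0,0],"jaw":3},
    {"dp":[0,0,-1.2],"dr":[0,0,0],"jaw":3},
    {"dp":[0,0,-1],"dr":[0,0,0],"jaw":3},
    {"dp":[0,0,-0.8],"dr":[0,0,0],"jaw":3},
    {"dp":[0,0,-0.6],"dr":[0,0,0],"jaw":3},
    {"dp":[0,0,-0.4],"dr":[0,0,0],"jaw":3},
    {"dp":[0,0,-0.2],"dr":[0,0,0],"jaw":3},
    {"dp":[0,0,0],"dr":[0,0,0],"jaw":3},
    {"dp":[0,0,0],"dr":[0,0,0],"jaw":3}
  ]
}}

```text
time: 35.72
ee_pos: [0.6628, -0.0464, 0.0347]
tcp_rot: [-1.256, -1.134, 1.133]
ft_force: [0.1, -0.4, -1.7]
finger_gap: 0.0408
```

{"method": "jog_arm", "body": {
  "rows": [
    {"dp":[0,0,-0.1],"dr":[0,0,0],"jaw":3},
    {"dp":[0,0,0],"dr":[0,0,0],"jaw":4.3},
    {"dp":[0,0,0],"dr":[0,0,0],"jaw":4.8},
    {"dp":[0,0,0],"dr":[0,0,0],"jaw":6},
    {"dp":[0,0,0],"dr":[0,0,0],"jaw":7},
    {"dp":[0,0,1],"dr":[0,0,0],"jaw":7.5},
    {"dp":[0,0,2],"dr":[0,0,0],"jaw":8.5},
    {"dp":[0,0,4],"dr":[0,0,0],"jaw":8.5},
    {"dp":[0,0,4],"dr":[0,0,0],"jaw":8.5},
    {"dp":[0,0,4],"dr":[0,0,0],"jaw":8.5}
  ]
}}

```text
time: 36.55
ee_pos: [0.662, -0.0467, 0.1857]
tcp_rot: [-1.256, -1.133, 1.134]
ft_force: [1.7, 0.7, -0.2]
finger_gap: 0.0849
```

{"method": "jog_arm", "body": {
  "rows": [
    {"dp":[-2,-3,1],"dr":[0,0,0],"jaw":8.5},
    {"dp":[-2,-3,1],"dr":[0,0,0],"jaw":8.5},
    {"dp":[-2,-3,0],"dr":[0,0,0],"jaw":8.5},
    {"dp":[-2,-3,0],"dr":[0,0,0],"jaw":8.5},
    {"dp":[-2,-3,0],"dr":[0,0,0],"jaw":8.5},
    {"dp":[-2,-3,0],"dr":[0,0,0],"jaw":8.5},
    {"dp":[-2,-3,0],"dr":[0,0,0],"jaw":8.5},
    {"dp":[-1,-2,0],"dr":[0,0,0],"jaw":8.5},
    {"dp":[0,0,0],"dr":[0,0,0],"jaw":8.5},
    {"dp":[0,0,0],"dr":[0,0,0],"jaw":8.5}
  ]
}}

```text
time: 37.38
ee_pos: [0.5117, -0.2777, 0.2043]
tcp_rot: [-1.258, -1.133, 1.132]
ft_force: [0.6, 0.7, 0.4]
finger_gap: 0.085
```

Run:
```python
from h import *
print(state()['ee_pos'],state()['ft_force'])
ex={"blueW":(.5736,.3685,.094),"blueA":(.5572,.300,.080),"orW":(.6591,.024,.094),"orA":(.6622,-.046,.080),"vial":(.5316,-.3325,.078)}
for n in("top","scene"):
    im=cams.get_image(n);cv2.imwrite(f"pics/end_{n}.png",im[:,:,::-1])
    for k,p in ex.items():
        u=proj(n,p);x,y=np.int32(u)
        pt=im[max(y-14,0):y+15,max(x-14,0):x+15]
        print(n,k,u.round(1),"px",im[y-1:y+2,x-1:x+2].mean((0,1)).round())
    for c,ce,a,m in blobs(im):
        if a<3000 and not(n=="scene" and ce[1]<120): print(n,c,ce.round(1),a)
g=cv2.imread("pics/scene0.png");e=cv2.imread("pics/end_scene.png")
print("grey diff",cv2.absdiff(g,e)[232:278,388:418].mean())
```

```text
[ 0.51172391 -0.27770373  0.20432682] [0.62680765 0.73655853 0.4282644 ]
top blueW [124.5 187.3] px [ 58.  97. 218.]
top blueA [165.2 199.2] px [ 53.  98. 220.]
top orW [321.6 144.3] px [227. 128.  45.]
top orA [360.5 146.2] px [223. 124.  51.]
top vial [524.1 219.7] px [99. 79. 63.]
top orange [320.3 143. ] 254
top orange [339.5 159.9] 921
top orange [376.  165.3] 143
top blue [246.1 162.4] 787
top blue [119.5 185.8] 283
top blue [164.  205.1] 1391
scene blueW [450.2 329.1] px [ 66.  95. 176.]
scene blueA [421.6 309.1] px [ 67.  96. 177.]
scene orW [281.5 266.4] px [204. 121.  62.]
scene orA [257.7 256.4] px [203. 120.  60.]
scene vial [218.1 179.3] px [142.  66.  60.]
scene red [216.4 177.5] 52
scene blue [422.7 307.5] 129
scene blue [430.7 347.3] 281
scene blue [453.7 329.1] 203
grey diff 4.409661835748793
```

Run:
```python
from h import *
def tri(a,b):
    P3=[]
    for n in("top","scene"):
        K,T=np.array(P[n]["camera_matrix"]),np.array(P[n]["extrinsics"]);P3.append(K@np.linalg.inv(T)[:3])
    X=cv2.triangulatePoints(P3[0],P3[1],np.array(a,float),np.array(b,float));return (X[:3]/X[3]).ravel().round(4)
print("blueW cap (z~.094)",tri((119.5,185.8),(453.7,329.1)))
e=cv2.cvtColor(cv2.imread("pics/end_scene.png"),4);t=cv2.cvtColor(cv2.imread("pics/end_top.png"),4);z0=cv2.cvtColor(cv2.imread("pics/scene0.png"),4)
h,s,v=cv2.split(cv2.cvtColor(e,cv2.COLOR_RGB2HSV));m=(h>=4)&(h<20)&(s>150)&(v>185)
n,l,st,ce=cv2.connectedComponentsWithStats(m.astype(np.uint8))
print([(ce[i].round(1).tolist(),int(st[i,4])) for i in range(1,n) if st[i,4]>25])
for z in(.08,.065,.055,.04,.03,.02):
    x,y=np.int32(proj("scene",(.6622,-.046,z)).round());print("orA",z,(x,y),e[y-1:y+2,x-1:x+2].mean((0,1)).round(),z0[y-1:y+2,x-1:x+2].mean((0,1)).round())
    x,y=np.int32(proj("scene",(.5572,.300,z)).round());print("  blueA",z,e[y-1:y+2,x-1:x+2].mean((0,1)).round())
```

```text
blueW cap (z~.094) [0.5743 0.3747 0.1002]
[([258.0, 255.0], 98), ([281.4, 264.7], 153), ([270.0, 287.7], 199)]
orA 0.08 (np.int32(258), np.int32(256)) [203. 120.  60.] [181. 157. 130.]
  blueA 0.08 [ 67.  96. 177.]
orA 0.065 (np.int32(258), np.int32(261)) [168.  95.  57.] [155.  91.  59.]
  blueA 0.065 [ 64.  78. 129.]
orA 0.055 (np.int32(259), np.int32(264)) [163.  93.  57.] [155.  90.  58.]
  blueA 0.055 [ 62.  73. 115.]
orA 0.04 (np.int32(260), np.int32(269)) [106.  72.  55.] [203. 128.  64.]
  blueA 0.04 [108.  74.  61.]
orA 0.03 (np.int32(260), np.int32(272)) [92. 68. 54.] [203. 131.  64.]
  blueA 0.03 [85. 65. 60.]
orA 0.02 (np.int32(261), np.int32(275)) [148. 138. 119.] [203. 131.  64.]
  blueA 0.02 [126. 114. 100.]
```

Run:
```python
from h import *
P3=[]
for n in("top","scene"):
    K,T=np.array(P[n]["camera_matrix"]),np.array(P[n]["extrinsics"]);P3.append(K@np.linalg.inv(T)[:3])
def tri(a,b):
    X=cv2.triangulatePoints(P3[0],P3[1],np.array(a,float),np.array(b,float));return (X[:3]/X[3]).ravel().round(4)
print("orW now",tri((320.3,143),(281.4,264.7)),"blueW start",tri((513.3,315.5),(271.7,150.7)),"blueA start",tri((298.2,243.4),(348.7,233.8)))
# white-body centreline of blueW in scene and top: columns of white pixels per row
for n,(x0,x1,y0,y1) in(("scene",(430,475,332,372)),("top",(100,160,170,220))):
    e=cv2.cvtColor(cv2.imread(f"pics/end_{n}.png"),4);h,s,v=cv2.split(cv2.cvtColor(e,cv2.COLOR_RGB2HSV))
    m=((s<90)&(v>95))[y0:y1,x0:x1]
    for r in range(0,y1-y0,4):
        c=np.where(m[r])[0]
        if len(c): print(n,y0+r,x0+c.min(),x0+c.max(),len(c))
for q in(.004,.04,.078,.104): print(q,proj("scene",(.5738,.371,q)).round(1),proj("top",(.5738,.371,q)).round(1))
```

```text
orW now [0.6595 0.0256 0.1002] blueW start [ 0.3658 -0.298   0.097 ] blueA start [0.4814 0.0609 0.0824]
scene 332 440 474 15
scene 336 438 474 20
scene 340 436 474 27
scene 344 436 474 39
scene 348 435 474 37
scene 352 434 474 32
scene 356 433 474 31
scene 360 434 474 30
scene 364 438 474 25
scene 368 442 474 22
top 170 100 159 60
top 174 100 159 60
top 178 100 159 36
top 182 100 159 20
top 186 100 141 18
top 190 100 146 24
top 194 100 150 35
top 198 100 152 53
top 202 100 151 49
top 206 100 150 41
top 210 100 145 26
top 214 100 122 23
top 218 100 137 38
0.004 [443.2 357.5] [142.9 200.8]
0.04 [446.3 346.9] [135.5 195.7]
0.078 [449.8 335.1] [126.9 189.8]
0.104 [452.3 326.6] [120.6 185.5]
```

```bash
python3 -c "
from workcell import workorder
print(workorder.job_done())"
```

```text
the job is handed in; nothing more can be done
None
```

I placed the red-capped vial in the cold block's well first. Then I put the blue-white and blue-amber bottles in the blue tray, and the orange-white and orange-amber bottles in the orange tray, one to a bay. I handed the job in at about 38 s, with the arm clear of everything. No verdict is reported.

**Last checks:**
- **Bottles and vial:** the caps show up in the camera images where an upright object on its floor should have them. For the orange-amber cap, and the vial in its final position, I relied on pixel colour at the predicted spot in the scene view. The arm hid the vial in the top view, so that view confirms nothing for it.
- **Grey-capped bottle:** its image patch is almost unchanged from the start, so it was not moved.

**Disagreements:**
- **Cap heights:** the two caps I could locate in both views at the end, blue-white and orange-white, read about 6 mm higher than expected. Blue-white read about 7 mm high while still on the bench, so I take this as a measuring bias, not a bottle standing off its floor.
- **Blue-white bottle:** it stands about 5 mm off its bay's centre, within the 10 mm slack.
- **Orange tray:** the two views put its centre about 8 mm apart, so I used the average.
- **Final pictures:** I had used all 16 picture views before the last placement, so the orange-amber bottle's final position was checked by numbers only.

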